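# Fit a four-pack carrier from the peg rack onto four cans

## Task

Take the black four-pack carrier off its peg on the sloped rack and fit it, grip fin up, over the necks of the four cans standing in the packing tray, keeping hold of it until it is fully down and level on all four cans' shoulders, then let go. The four cans must stay standing in the tray; leave the orange carrier on its peg and everything else on the table where it is.

Things in the scene. Friction and masses are not known exactly. Their poses are not given: they have to be found in the camera images.
- rack: fixed blue and aluminium rack 350 mm wide (y). Its flat face, 215 mm long up the slope, rises at 40 degrees (0.70 rad) towards rack +x: outward normal (-0.644, 0, 0.765), uphill (0.765, 0, 0.644) in the rack's frame. Origin on the table under the middle of the face, which is 115 mm up; z up. Two pegs stand square out of the face; which carrier hangs on which varies
- peg0 (a point): tip of the steel peg at rack y = -80 mm, on its axis. Peg: 12 mm diameter, 40 mm long, at right angles to the sloped face, 75 mm uphill of its middle
- peg1 (a point): tip of the like peg at rack y = +80 mm
- black_carrier: black plastic four-pack carrier, 70 g: square plate 144 x 144 x 10 mm, four 60 mm holes centred at x, y = +-35 mm; hanging tab to x = +106 mm; upright central grip fin 44 mm along x, 12 mm thick along y, from z = 10 to 47 mm. Origin: centre of the plate's underside; z: plate normal, fin side. Starts on the rack's slope (z tilted 40 degrees), tab uphill, hole over either peg
- black_carrier_grip (a point): grip point of the black carrier: in the fin's middle, 10 mm below its top edge (z = 37 mm in the carrier's frame); axes as the carrier's
- hang_hole (a point): centre of the black carrier's square hanging hole (22 x 22 mm, at x = 85 mm in the carrier's frame)
- orange_carrier: identical carrier of orange plastic on the other peg; to be left alone
- tray: fixed aluminium packing tray 143 x 143 x 30 mm, walls and floor 3 mm, divided in four 67 mm square cells centred at x, y = +-35 mm; origin at the centre of its underside, z up. The four cans stand in its cells on the floor at z = 3 mm. A seated carrier is centred on the tray, its underside about 113 mm above the tray's, in any of the four square orientations
- can0: one of the four cans in the tray: white drinks can with green and orange bands and a dark lid, 122 mm tall, 66 mm diameter, shoulder tapering from full width at 105 mm height to a 54 mm neck at 116 mm; 0.37 kg; origin at the centre of its underside, z up
- can1: one of the four cans in the tray: white drinks can with green and orange bands and a dark lid, 122 mm tall, 66 mm diameter, shoulder tapering from full width at 105 mm height to a 54 mm neck at 116 mm; 0.37 kg; origin at the centre of its underside, z up
- can2: one of the four cans in the tray: white drinks can with green and orange bands and a dark lid, 122 mm tall, 66 mm diameter, shoulder tapering from full width at 105 mm height to a 54 mm neck at 116 mm; 0.37 kg; origin at the centre of its underside, z up
- can3: one of the four cans in the tray: white drinks can with green and orange bands and a dark lid, 122 mm tall, 66 mm diameter, shoulder tapering from full width at 105 mm height to a 54 mm neck at 116 mm; 0.37 kg; origin at the centre of its underside, z up
- spare_can_a: bystander: a loose can like those in the tray
- spare_can_b: bystander: a loose can like those in the tray
- carrier_stack: bystander: stack of black nested carriers, 144 x 144 x 100 mm; origin at the centre of its underside
- glove_box: bystander: cardboard and blue glove box 125 x 240 x 75 mm; origin at the centre of its underside
- cleaner: bystander: blue bottle, 72 mm diameter, 190 mm tall; origin at the centre of its underside
- brush: bystander: hand brush lying on the table, handle to its -x
There are look-alikes about, which are no part of the job. What is shaped like the black_carrier but blue is not meant. Several things have the shape of the tray; the one meant has the colours described above.

How it is judged (in metres and radians):
On the way, in this order (a step that is already met when the one before it is completed fails the run):
1. the black carrier is lifted clear of its peg and held in the gripper (distance between hang_hole and peg0 above 0.06 m and distance between hang_hole and peg1 above 0.06 m and distance of black_carrier from where it was at the start of the episode above 0.06 m and contact force between the fingers and black_carrier above 0.5 N), for 0.1 s.
2. the black carrier is down on the shoulders of the four cans while still held (horizontal distance between black_carrier and tray below 0.007 m and z of black_carrier in the frame of tray between 0.105 and 0.1185 m and angle between black_carrier's own z axis and vertical below 0.06 rad and contact force between the fingers and black_carrier above 0.3 N), for 0.1 s.
At the end, for the whole second after the job is handed in: the black carrier rests level (within 0.06 rad), fin up, centred within 7 mm on the tray, with its underside 105 to 118.5 mm above the tray's underside (seated on the shoulders), at rest; all four cans stand upright (within 0.1 rad) in the tray; the orange carrier is still on its peg within 20 mm (horizontal distance between black_carrier and tray below 0.007 m and z of black_carrier in the frame of tray between 0.105 and 0.1185 m and angle between black_carrier's own z axis and vertical below 0.06 rad and angle between each of can0, can1, can2, can3's own z axis and vertical below 0.1 rad and horizontal distance between each of can0, can1, can2, can3 and tray below 0.055 m and z of each of can0, can1, can2, can3 in the frame of tray below 0.012 m and linear speed of black_carrier below 0.02 m/s and distance of orange_carrier from where it was at the start of the episode below 0.02 m); the robot touches nothing.
It fails at once if the orange carrier is moved by more than 20 mm (distance of orange_carrier from where it was at the start of the episode above 0.02 m).
It fails at once if a can in the tray is tipped by more than 0.3 rad (angle between any of can0, can1, can2, can3's own z axis and vertical above 0.3 rad).
It fails at once if another thing on the table is moved by more than 30 mm (distance of any of spare_can_a, spare_can_b, carrier_stack, glove_box, cleaner, brush from where it was at the start of the episode above 0.03 m).
It also fails if it takes over 40 s, if anything falls off the work surface, if the arm or the gripper's body presses on something with over 40 N, if the wrist force passes 120 N, or if a joint passes its speed limit or range.

## Robot

A 6-joint arm with a two-finger parallel gripper is mounted at the origin on the work surface. World frame = base frame: x ahead of the robot, y to its left, z up, the work surface at z = 0. Lengths are in mm, angles in rad, forces in N, time in s.
With the tool pointing down it reaches from about 300 to 775 mm from the base axis. Payload 14.6 kg.
Tool frame: the origin (TCP) lies at the very end of the fingers, on their centre line; the grasp point (between the pads) lies 19 mm behind it; z points along the fingers, y is the line along which they close (so a half turn about z gives the same grasp; the last joint's range is limited). The gripper opens to 94 mm and grips with 3 to 60 N. Pads are 16 mm wide; open, the fingers measure 119 mm over their backs; the gripper's body (75 mm by 177 mm) begins 78 mm behind the grasp point.
Start: joints at [1.064, 0.3, 1.521, -0, 1.321, -0.067], TCP at [234.163, 497.651, 205.446] pointing down, gripper open.
Joint ranges: [-3.03, 3.03], [-0.79, 2.21], [0.23, 2.52], [-1.04, 4.18], [0, 3.07], [-2.55, 2.55]. Speed limits (rad/s): [2.22, 2.22, 2.57, 3.14, 3.14, 3.14].

## Interface

Orientations are given as [roll, pitch, yaw] about the fixed x, y, z axes, in that order (R = Rz(yaw) Ry(pitch) Rx(roll)).
In Python, from cell import manip gives the robot as it stands.
- The arm moves only by the tool servo_tool, never from a script. Its argument "rows" is a list of rows, each a list of 7 numbers: the turn, a rotation vector about the world's x, y, z in degrees, then the shift along the world's x, y, z in mm, then the closure, from 0 (fully open) to 1 (shut). In form: [[rx, ry, rz, dx, dy, dz, fingers], ...]. A call has 1 to 20 rows; each row shifts and turns the commanded pose from where the row before left it; what a row does not reach is not made up. A row lasts 1/8 s, in which the tool goes at most 62.5 mm and 10.7 degrees, less where a joint would pass 70% of its speed; a pose out of reach is approached as far as the arm can. A call with a gripper value outside its range is refused whole. The fingers move at their own pace and stop on an object; "grip_force" is the grip in N (left out, the last holds). Time passes only in rows, so rows that do not move let the fingers close. It gives the time, the measured TCP pose, the force, the opening and the grip force at its end, in the units of the state.
- manip.read_state(): the state, without advancing time (a new reading comes with each control period).
- manip.camera(name): name is "scene" or "top"; returns the picture (400x640x3 uint8, red, green, blue); there is no depth.
- manip.camera_info(name): a dict with "fx", "fy", "cx", "cy" (pixels), "position" and "rotation" of the camera in the world. Camera axes: x right, y down, z forward; pixel columns grow to the right and rows downward; lengths in mm; the calibration is good to about 2 mm. A picture is of the moment at which its call begins. camera_info takes no time and is no camera call.
- manip.sign_off(): hands the job in; it is judged then, once.
The state is a dict: "clock": time; "joints": joint angles; "qd": joint speeds; "effort": joint torques, N m; "eef_pos": TCP position; "eef_rot": TCP orientation; "wrist_force": force on the tool from outside, world axes, zero at the start; "moment": the same for the moment, N m; "finger_gap": finger opening in mm; "finger_force": force on a finger pad.
Only numpy, scipy, OpenCV 4.12 (cv2) and the standard library are available. Lean on these libraries where they do the work, as an engineer would, in place of code of your own. Each camera call takes 0.05 s, during which the arm holds its last target. There are 200 camera calls.

## Working session

There is one attempt and no reset: what is moved stays moved. The work goes in short steps, Python scripts to look and compute and a tool call to move; the robot and the scene stay as the last step left them, time stands still between calls to the robot, and variables do not carry over. Pictures are saved under pics/ and viewed, at most 10 in all, crops included, and the job is handed in when it is done.

Besides the shell and the picture viewer there is one more tool, called after "Call:" by a JSON object that holds its "name" and its "arguments", one argument or row to a line. servo_tool: Moves the arm, as the interface text tells. Its arguments: {"type":"object","properties":{"rows":{"type":"array","items":{"type":"array","items":{"type":"number"}}},"grip_force":{"type":"number"}},"required":["rows"]}

```bash
mkdir -p pics; ls; python3 - <<'E'
from cell import manip
import cv2
for n in ("scene","top"):
    im=manip.camera(n); cv2.imwrite(f"pics/{n}0.png",im[:,:,::-1]); print(n,manip.camera_info(n))
print(manip.read_state())
E
```

```text
pics
scene {'fx': 375.0929439557978, 'fy': 375.0929439557978, 'cx': 314.02298532394406, 'cy': 204.58781369297347, 'position': array([1309.4286402 ,  -90.69591077, 1090.46648226]), 'rotation': array([-2.42802603,  0.01120033,  1.47025678])}
top {'fx': 474.7112733898568, 'fy': 474.7112733898568, 'cx': 317.34970636491187, 'cy': 195.35002742796627, 'position': array([ 288.28451897,   -4.46649683, 1803.53955323]), 'rotation': array([-3.03352367e+00,  4.01946720e-05, -1.59834833e+00])}
{'clock': 0.1, 'joints': array([ 1.06442931e+00,  3.00400359e-01,  1.52149273e+00, -1.58168158e-05,
        1.32068791e+00, -6.66098340e-02]), 'qd': array([-6.88003326e-05, -1.04830187e-04, -1.64624383e-03,  1.54424674e-03,
       -7.16365789e-04, -5.70169143e-04]), 'effort': array([ 3.91953508e-04, -5.32646728e+01, -3.53281224e+01,  7.08750193e-02,
        2.35506683e-02, -4.62723790e-05]), 'eef_pos': array([234.04932769, 497.47049493, 204.96250412]), 'eef_rot': array([-3.14060548e+00, -5.04979809e-05,  2.70183937e+00]), 'wrist_force': array([-0.8023727 ,  0.3835043 , -0.14863031]), 'moment': array([0.00401949, 0.00914552, 0.01833482]), 'finger_force': 0.0, 'finger_gap': 94.3402966040933}
```

View pics/scene0.png

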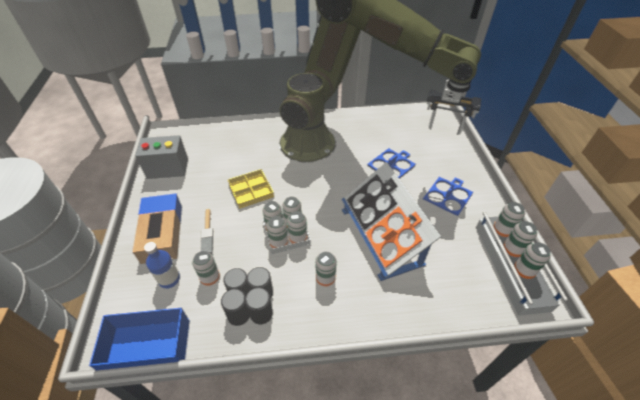

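View pics/top0.png

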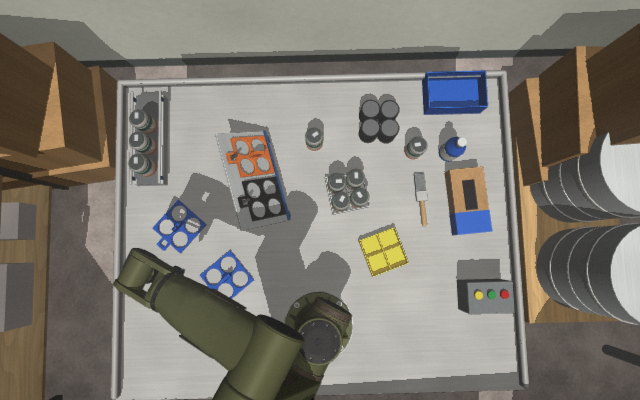

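```bash
python3 - <<'E'
import cv2,numpy as np
a=cv2.imread("pics/top0.png")[115:235,205:385]; b=cv2.imread("pics/scene0.png")[155:285,245:445]
a=cv2.resize(a,(800,533),interpolation=cv2.INTER_CUBIC);b=cv2.resize(b,(800,520),interpolation=cv2.INTER_CUBIC)
cv2.imwrite("pics/ct.png",a);cv2.imwrite("pics/cs.png",b)
E
```

```text
(no output)
```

View pics/ct.png

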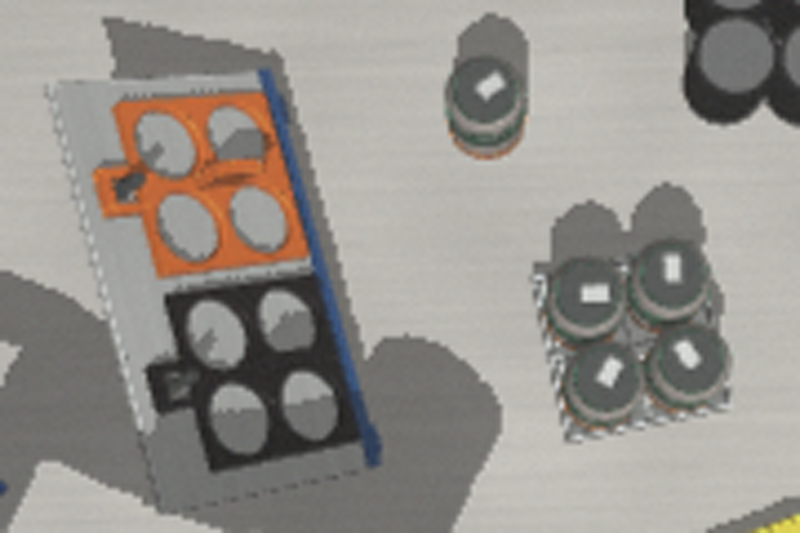

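View pics/cs.png

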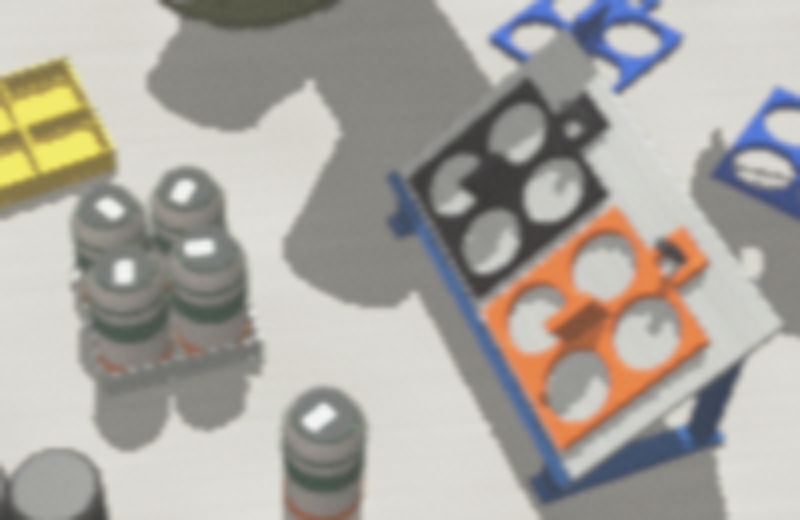

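Views: the black carrier is at top (264,198), scene (373,197). Things that could be mistaken for it are the orange carrier at top (250,156), the blue carriers at (179,225) and (226,277), and the black stack at (378,120). The aluminium tray with the cans is at top (347,188), and the yellow tray look-alike is at (383,250). The crops show the black carrier hanging with its tab uphill (towards image left, +y) and its fin in the middle.

```bash
cat >h.py <<'E'
import numpy as np,cv2
from cell import manip
from scipy.spatial.transform import Rotation as R
I={n:manip.camera_info(n) for n in("scene","top")}
def ray(n,p):
    i=I[n];d=np.array([(p[0]-i["cx"])/i["fx"],(p[1]-i["cy"])/i["fy"],1.])
    d=R.from_euler("xyz",i["rotation"]).apply(d);return np.array(i["position"]),d/np.linalg.norm(d)
def onz(n,p,z):
    o,d=ray(n,p);return o+d*(z-o[2])/d[2]
def proj(n,P):
    i=I[n];c=R.from_euler("xyz",i["rotation"]).inv().apply(np.asarray(P,float)-i["position"])
    return np.array([i["cx"]+i["fx"]*c[...,0]/c[...,2],i["cy"]+i["fy"]*c[...,1]/c[...,2]]).T
def tri(p,q):
    o,d=ray("scene",p);u,e=ray("top",q)
    s=np.linalg.lstsq(np.c_[d,-e],u-o,rcond=None)[0];a,b=o+s[0]*d,u+s[1]*e
    return (a+b)/2,np.linalg.norm(a-b)
def holes(im,roi,th=62):
    x0,x1,y0,y1=roi;m=(im[y0:y1,x0:x1].max(2)<th).astype(np.uint8)
    m=cv2.resize(im[y0:y1,x0:x1].max(2),None,fx=4,fy=4,interpolation=cv2.INTER_CUBIC);m=(m<th).astype(np.uint8)
    cs,h=cv2.findContours(m,cv2.RETR_CCOMP,cv2.CHAIN_APPROX_NONE);out=[]
    for c,k in zip(cs,h[0]):
        A=cv2.contourArea(c)/16
        if k[3]>=0 and A>8:
            e=cv2.fitEllipse(cv2.convexHull(c));out.append((round((e[0][0]-1.5)/4+x0,2),round((e[0][1]-1.5)/4+y0,2),round(A),[round(v/4,1) for v in e[1]]))
    return out
E
python3 - <<'E'
from h import *
s=cv2.imread("pics/scene0.png");t=cv2.imread("pics/top0.png")
print(proj("top",[0,0,0]))
for th in(55,70): print(th,"S",holes(s,(340,402,165,235),th),"\nT",holes(t,(235,290,172,226),th))
# plate outer
for n,im,(x0,x1,y0,y1) in(("s",s,(340,402,165,235)),("t",t,(235,290,172,226))):
    print(n,np.array2string(im[(y0+y1)//2,x0:x1].max(1)))
E
```

```text
[318.30604142 324.98364507]Traceback (most recent call last):
  File "<stdin>", line 4, in <module>
  File "h.py", line 21, in holes
    for c,k in zip(cs,h[0]):
                      ~^^^
TypeError: 'NoneType' object is not subscriptable
```

```bash
python3 - <<'E'
from h import *
s=cv2.imread("pics/scene0.png");t=cv2.imread("pics/top0.png")
print(t[185:210,264].max(1),s[198,345:400].max(1))
for th in(70,80,90):
  for n,im,r in(("S",s,(340,402,165,235)),("T",t,(235,290,172,226))):
    try: print(th,n,holes(im,r,th))
    except TypeError: print(th,n,"none")
E
```

```text
[165 161 126 125 119  81  69  50  45  44  48  46  43  48  45  46  47  47
  55  54  55  90 104 107 107] [131 138 126  98  77  66  64  69  91 121 141 144 145 144 143 137 119  98
  78  68  65  63  62  61  62  63  62  62  64  64  66  70  85 115 142 158
 177 188 187 172 155 149 147 144 136 112  82  85 123 168 195 205 209 212
 212]
70 S []
70 T [(258.22, 208.67, 179, [13.5, 17.6]), (245.09, 201.11, 30, [6.8, 9.2]), (274.08, 205.61, 166, [12.8, 17.1]), (253.15, 189.82, 180, [13.5, 17.6]), (268.81, 186.82, 154, [12.8, 16.1])]
80 S [(367.44, 215.02, 226, [15.3, 19.3]), (358.68, 200.98, 172, [13.9, 18.8]), (388.02, 186.76, 30, [6.1, 6.8])]
80 T [(245.09, 202.81, 10, [3.2, 5.0]), (258.25, 208.66, 171, [13.1, 17.2]), (274.09, 205.57, 158, [12.5, 16.7]), (253.2, 189.79, 172, [13.1, 17.3]), (268.87, 186.84, 146, [12.4, 15.9])]
90 S [(367.48, 215.03, 209, [14.8, 18.6]), (382.94, 202.37, 223, [15.2, 19.3]), (358.75, 200.94, 155, [13.3, 18.0]), (387.98, 186.86, 23, [5.2, 6.1]), (374.08, 188.12, 187, [14.3, 17.6])]
90 T [(258.26, 208.64, 163, [12.7, 16.9]), (274.1, 205.53, 150, [12.2, 16.4]), (253.23, 189.78, 164, [12.7, 17.0]), (268.86, 186.86, 138, [12.2, 15.5])]
```

```bash
python3 - <<'E'
from h import *
C=[((382.94,202.37),(253.2,189.8)),((374.08,188.12),(258.25,208.65)),((367.46,215.03),(268.86,186.85)),((358.72,200.97),(274.1,205.57))]
P=[]
for a,b in C:
    p,e=tri(a,b);P.append(p);print(p.round(1),round(e,1))
P=np.array(P);c=P.mean(0);up=(P[0]+P[1]-P[2]-P[3])/2;ac=(P[0]+P[2]-P[1]-P[3])/2
print("centre",c.round(1),"up",up.round(1),np.linalg.norm(up),"across",ac.round(1),np.linalg.norm(ac))
print("tilt",np.degrees(np.arcsin(up[2]/np.linalg.norm(up))),"yaw",np.degrees(np.arctan2(up[1],up[0])),np.degrees(np.arctan2(ac[1],ac[0]))-0)
t=cv2.imread("pics/top0.png");x0,y0=315,155;g=cv2.cvtColor(t[y0:220,x0:380],cv2.COLOR_BGR2GRAY)
G=cv2.resize(g,None,fx=8,fy=8,interpolation=cv2.INTER_CUBIC)
H=cv2.HoughCircles(cv2.medianBlur(G,5),cv2.HOUGH_GRADIENT_ALT,1.5,80,param1=150,param2=.6,minRadius=45,maxRadius=90)
Q=[]
for x,y,r in (H[0] if H is not None else []):
    px=((x-3.5)/8+x0,(y-3.5)/8+y0);w=onz("top",px,124);print(np.round(px,1),r/8,w.round(1))
v=cv2.cvtColor(G,cv2.COLOR_GRAY2BGR)
for x,y,r in (H[0] if H is not None else []): cv2.circle(v,(int(x),int(y)),int(r),(0,0,255),1)
s=cv2.imread("pics/scene0.png")[190:255,255:320];v=np.hstack([v[:,:400],v[:,:0]]);
cv2.imwrite("pics/lids.png",np.hstack([v,cv2.resize(s,(400,520),interpolation=cv2.INTER_CUBIC)[:v.shape[0]]]))
E
```

```text
[495.8 217.  128.8] 1.8
[428.1 200.1 130. ] 1.3
[510.4 165.3  85.5] 2.3
[441.6 147.4  83.6] 2.6
centre [469.  182.4 107. ] up [-14.   52.2  44.9] 70.24875577544225 across [68.3 17.4  0.3] 70.45972287135247
tilt 39.68783124846569 yaw 105.04138571404917 14.274225051783587
[354.7 179.1] 7.5917892 [ 525.  -144.3  124. ]
```

View pics/lids.png

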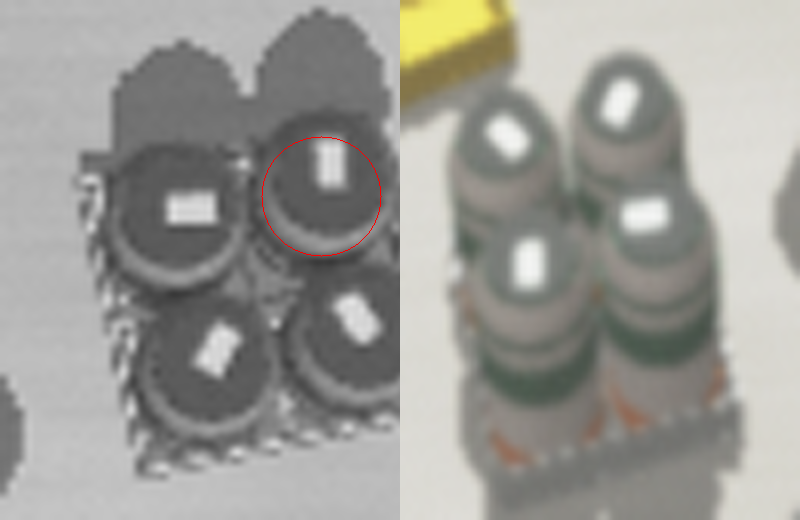

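```bash
python3 - <<'E'
from h import *
t=cv2.imread("pics/top0.png");s=cv2.imread("pics/scene0.png")
np.set_printoptions(linewidth=250)
g=cv2.cvtColor(t,cv2.COLOR_BGR2GRAY)
print(g[170:196,337]);print(g[180,325:375]);print(g[199,325:375])
for th in (90,95,100,105):
  G=cv2.resize(g[155:222,315:385],None,fx=8,fy=8,interpolation=cv2.INTER_CUBIC)
  m=cv2.morphologyEx((G<th).astype(np.uint8),cv2.MORPH_OPEN,cv2.getStructuringElement(2,(33,33)))
  for c in cv2.findContours(m,0,1)[0]:
    if cv2.contourArea(c)>3000:
      c=cv2.convexHull(c);e=cv2.fitEllipse(c);print(th,((np.array(e[0])-3.5)/8+[315,155]).round(2),np.round(np.array(e[1])/8,1))
gs=cv2.cvtColor(s,cv2.COLOR_BGR2HSV)
print(s[200:250,282].tolist()[::2])
E
```

```text
[113 113 103  89  83  93  89  91 104 160 210 207 199  91  91  91  92  92 109 154 132  66  69  82  86  93]
[120 140 194  90 101  97  91  92  93  91 122 209 210 210 213 209 198  91  92 100 103  80  89 116 113  85  90  91  91  89  92  92  93  93  91  90  90  91 124 112 118 128 180 188 189 188 188 189 188 188]
[192 188 189 180 112 149 119  85  99  86  92  91  91  95 143 212 212 211 193  90  91  92  92 106 111  79  96 112 123  87  92  93  93  93  91  90  94  92  91  90  89  98 131 131 173 188 188 188 189 185]
95 [359.89 198.53] [ 7.4 12.2]
95 [354.33 179.42] [ 7.1 11.8]
95 [336.1  179.82] [14.2 15.4]
100 [339.99 198.24] [14.5 18.2]
100 [360.25 195.46] [13.8 15.2]
100 [336.34 179.74] [15.4 15.7]
100 [354.94 176.23] [13.4 16.1]
105 [339.9  198.23] [15.  18.6]
105 [359.01 194.01] [15.3 18.6]
105 [336.24 179.66] [15.8 16.9]
105 [354.81 176.02] [14.4 17.3]
[[210, 217, 219], [195, 205, 208], [174, 182, 186], [164, 174, 173], [153, 163, 160], [144, 153, 150], [136, 146, 142], [103, 111, 105], [95, 101, 98], [124, 129, 129], [124, 128, 126], [117, 123, 118], [113, 122, 115], [115, 120, 123], [117, 123, 128], [106, 113, 113], [103, 109, 110], [102, 109, 109], [76, 86, 76], [80, 89, 79], [108, 114, 117], [117, 123, 127], [118, 123, 127], [138, 143, 143], [116, 119, 119]]
```

```bash
cat >tray.py <<'E'
from h import *
import itertools
from scipy.optimize import least_squares
def tabs(im,roi,th):
    x0,x1,y0,y1=roi;g=cv2.cvtColor(im[y0:y1,x0:x1],cv2.COLOR_BGR2GRAY)
    G=cv2.resize(g,None,fx=8,fy=8,interpolation=cv2.INTER_CUBIC);out=[]
    for c in cv2.findContours((G>th).astype(np.uint8),0,1)[0]:
        A=cv2.contourArea(c)/64
        if 6<A<50:
            M=cv2.moments(c);r=cv2.minAreaRect(c);b=cv2.boxPoints(r);l=b[1]-b[0] if np.linalg.norm(b[1]-b[0])>np.linalg.norm(b[2]-b[1]) else b[2]-b[1]
            p=(np.array([M["m10"],M["m01"]])/M["m00"]-3.5)/8+[x0,y0];out.append((p,l/8,A))
    return out
if __name__=="__main__":
    T=tabs(cv2.imread("pics/top0.png"),(329,366,171,203),150);S=tabs(cv2.imread("pics/scene0.png"),(262,304,195,235),185)
    for n,L in(("T",T),("S",S)):
        for p,l,A in L: print(n,p.round(2),l.round(2),round(A,1))
E
python3 tray.py
```

```text
T [341.72 198.21] [ 2.97 -5.42] 21.3
T [359.15 194.22] [3.62 5.42] 21.6
T [338.47 180.61] [6.25 0.  ] 21.2
T [355.87 174.85] [0. 6.] 19.0
T [364.46 172.96] [0.   6.75] 10.4
S [275.54 222.49] [0.   5.75] 24.0
S [294.33 216.43] [ 7.3  -0.86] 24.0
S [272.07 206.57] [5.04 3.92] 21.7
S [262.35 220.3 ] [  0.   -30.75] 38.1
S [290.28 202.29] [ 3.2 -5.2] 22.1
```

```bash
cat >>tray.py <<'E'
    m=[((294.33,216.43),2),((275.54,222.49),3),((290.28,202.29),0),((272.07,206.57),1)]
    X=[];U=[]
    for s,i in m:
        p,e=tri(s,T[i][0]);a=onz("top",T[i][0]-T[i][1]/2,p[2]);b=onz("top",T[i][0]+T[i][1]/2,p[2]);u=(b-a)[:2]
        print(p.round(1),round(e,1),"len",np.linalg.norm(u).round(1),"onz124",onz("top",T[i][0],124)[:2].round(1),onz("scene",s,124)[:2].round(1));X.append(p[:2]);U.append(u/np.linalg.norm(u))
    X=np.array(X);U=np.array(U);g=np.array([[35,35],[35,-35],[-35,35],[-35,-35]])
    res=[]
    for sg in itertools.product([1,-1],repeat=4):
        def f(v): 
            c,s=np.cos(v[2]),np.sin(v[2]);return (g@np.array([[c,s],[-s,c]])+v[:2]+v[3]*np.array(sg)[:,None]*U-X).ravel()
        r=least_squares(f,[*X.mean(0),.2,5]);res.append((r.cost,sg,r.x.round(3),f(r.x).round(1)))
    for r in sorted(res,key=lambda r:r[0]): 
        if r[2][3]>0 and r[0]<120: print(r)
E
python3 tray.py
```

```text
T [341.72 198.21] [ 2.97 -5.42] 21.3
T [359.15 194.22] [3.62 5.42] 21.6
T [338.47 180.61] [6.25 0.  ] 21.2
T [355.87 174.85] [0. 6.] 19.0
T [364.46 172.96] [0.   6.75] 10.4
S [275.54 222.49] [0.   5.75] 24.0
S [294.33 216.43] [ 7.3  -0.86] 24.0
S [272.07 206.57] [5.04 3.92] 21.7
S [262.35 220.3 ] [  0.   -30.75] 38.1
S [290.28 202.29] [ 3.2 -5.2] 22.1
[521.1 -87.  124.9] 1.5 len 22.3 onz124 [521.3 -86.3] [520.3 -87.7]
[ 540.2 -149.8  125.2] 1.6 len 21.7 onz124 [ 540.3 -149.1] [ 539.1 -150.7]
[457.7 -96.5 125.3] 1.7 len 22.1 onz124 [457.8 -95.8] [456.5 -97.4]
[ 470.2 -159.1  125.3] 1.8 len 23.2 onz124 [ 470.4 -158.3] [ 469.  -160.1]
(np.float64(0.010478456811764297), (1, -1, 1, -1), array([ 4.93160e+02, -1.21527e+02,  1.82000e-01,  6.15500e+00]), array([-0. ,  0. , -0.1, -0. ,  0. , -0. ,  0.1,  0. ]))
(np.float64(26.64911113592465), (1, 1, 1, -1), array([ 4.96894e+02, -1.22546e+02,  2.01000e-01,  2.32000e+00]), array([ 3. ,  3.4, -4.3,  0. , -0.1,  0.1,  1.3, -3.5]))
(np.float64(27.18929263503998), (1, -1, -1, -1), array([ 4.96764e+02, -1.23092e+02,  1.87000e-01,  2.19900e+00]), arra
[... 200 characters left out ...]
3,  0.9, -2.6, -5.2]))
(np.float64(33.23912983245079), (1, 1, -1, -1), array([ 4.97621e+02, -1.23116e+02,  1.97000e-01,  1.26700e+00]), array([ 4. ,  3.7, -2.6, -0.8, -2.3,  1.6,  1. , -4.5]))
(np.float64(35.08787261564811), (-1, -1, 1, -1), array([ 4.96428e+02, -1.23404e+02,  1.83000e-01,  1.26100e+00]), array([ 3.4,  5.6, -1.7, -1.7, -0.9,  0.5, -0.8, -4.5]))
(np.float64(35.3301213292623), (1, 1, 1, 1), array([ 4.97517e+02, -1.22654e+02,  2.00000e-01,  8.84000e-01]), array([ 3.7,  4.7, -2.3, -0.2, -0.6,  0.8, -0.8, -5.3]))
(np.float64(35.68238799576075), (1, -1, -1, 1), array([ 4.97389e+02, -1.22958e+02,  1.94000e-01,  5.20000e-01]), array([ 3.9,  4.6, -1.2, -0.8, -1.8,  1.5, -0.9, -5.2]))
```

The measurements agree with the given sizes:
- **Carrier:** hole spacing is 70.2 × 70.5 mm, tilt 39.7°, yaw ≈104.6°. The plate centre is (469, 182, 107).
- **Tray:** centre (493, −121.5), yaw 10.4°, with fit residuals of 0.1 mm. The lids come out at 125 mm, as expected.

Next I move above the pre-grasp point.

Call:
{"name": "servo_tool", "arguments": {
  "rows": [
    [0,0,0,0,0,60,0],
    [0,0,0,0,0,60,0],
    [0,0,-5.6,28,-43,0,0],
    [0,0,-5.6,28,-43,0,0],
    [0,0,-5.6,28,-43,0,0],
    [0,0,-5.6,28,-43,0,0],
    [0,0,-5.6,28,-43,0,0],
    [0,0,-5.6,28,-43,0,0],
    [0,0,-5.6,28,-43,0,0],
    [0,0,-5.6,28,-43,0,0],
    [0,0,-5.6,28,-43,0,0],
    [7.75,2.02,0,0,0,0,0],
    [7.75,2.02,0,0,0,0,0],
    [7.75,2.02,0,0,0,0,0],
    [7.75,2.02,0,0,0,0,0],
    [7.75,2.02,0,0,0,0,0],
    [0,0,0,0,0,0,0]
  ],
  "grip_force": 25
}}

```text
clock: 2.22
eef_pos: [486.3, 109.6, 324.0]
eef_rot: [-3.134, -0.7, 1.816]
wrist_force: [0.0, -0.1, 0.2]
finger_gap: 94.2
finger_force: 0.0
```

```bash
cat >st.py <<'E'
from h import *
s=manip.read_state();Rt=R.from_euler("xyz",s["eef_rot"])
ps=np.radians(104.6);Rc=R.from_euler("ZY",[ps,-np.radians(40)])
M=Rc.as_matrix();D=np.c_[M[:,1]*0,M[:,1]*0,M[:,1]*0]
z=-M[:,2];y=-M[:,1];D=np.c_[np.cross(y,z),y,z]
print(s["clock"],s["joints"].round(2),"eef",s["eef_pos"].round(1),"F",s["wrist_force"].round(1),s["finger_gap"],s["finger_force"])
print("turn to grasp (deg)",np.degrees((R.from_matrix(D)*Rt.inv()).as_rotvec()).round(2))
g=np.array([469,182.4,107])+M[:,2]*32;print("shift to grasp",(g+19*z-s["eef_pos"]).round(1),"normal",M[:,2].round(3),"up",M[:,0].round(3))
# placing: tool down, tool y = tray 10.4 deg
a=np.radians(10.4);y=np.array([np.cos(a),np.sin(a),0]);z=np.array([0,0,-1.]);E=np.c_[np.cross(y,z),y,z]
print("turn to place",np.degrees((R.from_matrix(E)*Rt.inv()).as_rotvec()).round(2),"toolz",Rt.apply([0,0,1]).round(3))
E
python3 st.py
```

```text
2.225 [-0.18  0.23  1.49  0.63  1.73 -0.42] eef [486.3 109.6 324. ] F [ 0.  -0.1  0.2] 94.19024104491079 0.0
turn to grasp (deg) [-0.02 -0.33  0.28]
shift to grasp [ -15.2   64.7 -207. ] normal [ 0.162 -0.622  0.766] up [-0.193  0.741  0.643]
turn to place [-39.11  -8.88  -3.65] toolz [-0.163  0.623 -0.765]
```

Call:
{"name": "servo_tool", "arguments": {
  "rows": [
    [0,0,0,0.3,0.8,-43.5,0],
    [0,0,0,0.3,0.8,-43.5,0],
    [0,0,0,0.3,0.8,-43.5,0],
    [0,0,0,-3.2,12.5,-15.3,0],
    [0,0,0,-3.2,12.5,-15.3,0],
    [0,0,0,0,0,0,0]
  ]
}}

```text
clock: 2.98
eef_pos: [480.1, 138.8, 164.1]
eef_rot: [-3.137, -0.697, 1.823]
wrist_force: [1.0, -0.5, 0.1]
finger_gap: 94.1
finger_force: 0.0
```

```bash
python3 st.py; python3 - <<'E'
from h import *
im=[]
for n,(x,y,w,h) in(("scene",(330,130,110,110)),("top",(225,150,90,90))):
    a=manip.camera(n)[y:y+h,x:x+w,::-1];im.append(cv2.resize(a,(400,400),interpolation=cv2.INTER_CUBIC))
cv2.imwrite("pics/pre.png",np.hstack(im))
E
```

```text
2.975 [-0.13  0.36  1.7   0.65  1.42 -0.59] eef [480.1 138.8 164.1] F [ 1.  -0.5  0.1] 94.10001452230182 0.0
turn to grasp (deg) [ 0.12 -0.16  0.01]
shift to grasp [ -9.   35.5 -47.1] normal [ 0.162 -0.622  0.766] up [-0.193  0.741  0.643]
turn to place [-38.95  -8.81  -3.96] toolz [-0.164  0.62  -0.767]
```

View pics/pre.png

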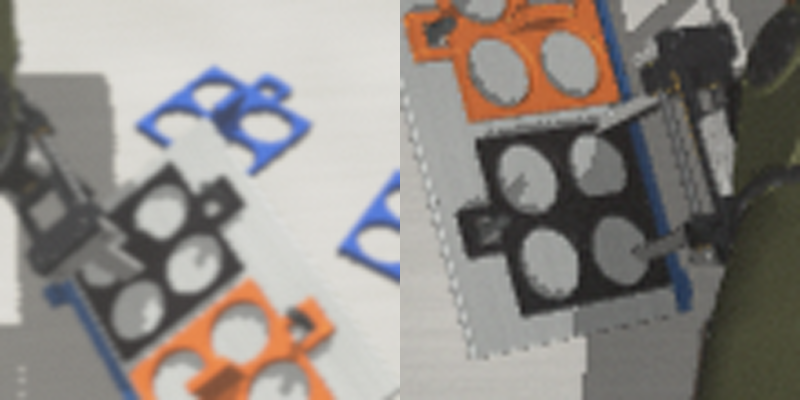

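The pre-grasp view is good. In both halves the fingers straddle the black carrier's fin line, in the scene half near (110,240) and in the top half near (630,130)/(650,245). The carrier hasn't moved, so I close in and grip.

Call:
{"name": "servo_tool", "arguments": {
  "rows": [
    [0,0,0,-3,11.9,-15.7,0],
    [0,0,0,-3,11.9,-15.7,0],
    [0,0,0,-3,11.9,-15.7,0],
    [0,0,0,0,0,0,0],
    [0,0,0,0,0,0,1],
    [0,0,0,0,0,0,1],
    [0,0,0,0,0,0,1],
    [0,0,0,0,0,0,1],
    [0,0,0,0,0,0,1],
    [0,0,0,0,0,0,1],
    [0,0,0,0,0,0,1],
    [0,0,0,0,0,0,1]
  ]
}}

```text
clock: 4.58
eef_pos: [471.6, 173.7, 117.2]
eef_rot: [-3.138, -0.699, 1.821]
wrist_force: [-0.3, -0.5, -0.1]
finger_gap: 17.6
finger_force: 0.0
```

```bash
python3 st.py
```

```text
4.575 [-0.06  0.41  1.76  0.69  1.3  -0.62] eef [471.6 173.7 117.2] F [-0.3 -0.5 -0.1] 17.58129941141922 0.0
turn to grasp (deg) [-0.01 -0.14  0.15]
shift to grasp [-0.5  0.6 -0.3] normal [ 0.162 -0.622  0.766] up [-0.193  0.741  0.643]
turn to place [-39.09  -8.75  -3.84] toolz [-0.162  0.623 -0.766]
```

Still closing.

Call:
{"name": "servo_tool", "arguments": {
  "rows": [
    [0,0,0,0,0,0,1],
    [0,0,0,0,0,0,1],
    [0,0,0,0,0,0,1],
    [0,0,0,0,0,0,1]
  ]
}}

```text
clock: 5.08
eef_pos: [471.7, 173.7, 117.3]
eef_rot: [-3.139, -0.699, 1.821]
wrist_force: [-0.6, -0.5, 0.1]
finger_gap: 11.6
finger_force: 25.0
```

Call:
{"name": "servo_tool", "arguments": {
  "rows": [
    [0,0,0,-0.6,2.2,1.9,1],
    [0,0,0,3.2,-12.4,15.3,1],
    [0,0,0,3.2,-12.4,15.3,1],
    [0,0,0,3.2,-12.4,15.3,1],
    [0,0,0,3.2,-12.4,15.3,1],
    [0,0,0,3.2,-12.4,15.3,1],
    [0,0,0,0,0,0,1]
  ]
}}

```text
clock: 5.95
eef_pos: [487.5, 113.6, 196.3]
eef_rot: [-3.141, -0.698, 1.822]
wrist_force: [-0.8, 0.6, -1.2]
finger_gap: 12.0
finger_force: 25.0
```

```bash
python3 st.py
```

```text
5.95 [-0.17  0.34  1.65  0.63  1.5  -0.58] eef [487.5 113.6 196.3] F [-0.8  0.6 -1.2] 11.950356603517754 24.991937577724457
turn to grasp (deg) [ 0.01 -0.05  0.19]
shift to grasp [-16.4  60.7 -79.3] normal [ 0.162 -0.622  0.766] up [-0.193  0.741  0.643]
turn to place [-39.07  -8.64  -3.83] toolz [-0.161  0.622 -0.766]
```

Call:
{"name": "servo_tool", "arguments": {
  "rows": [
    [0,0,0,0,-6,42,1],
    [0,0,0,0,-6,42,1],
    [-4.88,-1.08,-0.48,0.7,-28,0,1],
    [-4.88,-1.08,-0.48,0.7,-28,0,1],
    [-4.88,-1.08,-0.48,0.7,-28,0,1],
    [-4.88,-1.08,-0.48,0.7,-28,0,1],
    [-4.88,-1.08,-0.48,0.7,-28,0,1],
    [-4.88,-1.08,-0.48,0.7,-28,0,1],
    [-4.88,-1.08,-0.48,0.7,-28,0,1],
    [-4.88,-1.08,-0.48,0.7,-28,0,1],
    [0,0,0,0,0,-40,1],
    [0,0,0,0,0,-40,1],
    [0,0,0,0,0,0,1]
  ]
}}

```text
clock: 7.58
eef_pos: [491.4, -121.0, 196.9]
eef_rot: [-3.135, -0.004, 1.753]
wrist_force: [0.0, -0.5, -0.2]
finger_gap: 11.7
finger_force: 25.0
```

```bash
python3 st.py; python3 - <<'E'
from h import *
im=[]
for n,(x,y,w,h) in(("scene",(240,160,90,90)),("top",(305,145,90,90))):
    f=manip.camera(n);cv2.imwrite(f"pics/{n}_over.png",f[:,:,::-1]);a=f[y:y+h,x:x+w,::-1];im.append(cv2.resize(a,(400,400),interpolation=cv2.INTER_CUBIC))
cv2.imwrite("pics/over.png",np.hstack(im))
E
```

```text
7.575 [-0.31  0.21  1.65  0.    1.29 -0.5 ] eef [ 491.4 -121.   196.9] F [ 0.  -0.5 -0.2] 11.662004201502661 24.992035031318665
turn to grasp (deg) [38.9   8.28  3.89]
shift to grasp [-20.3 295.4 -80. ] normal [ 0.162 -0.622  0.766] up [-0.193  0.741  0.643]
turn to place [-0.17 -0.4  -0.02] toolz [-0.007  0.003 -1.   ]
```

View pics/over.png

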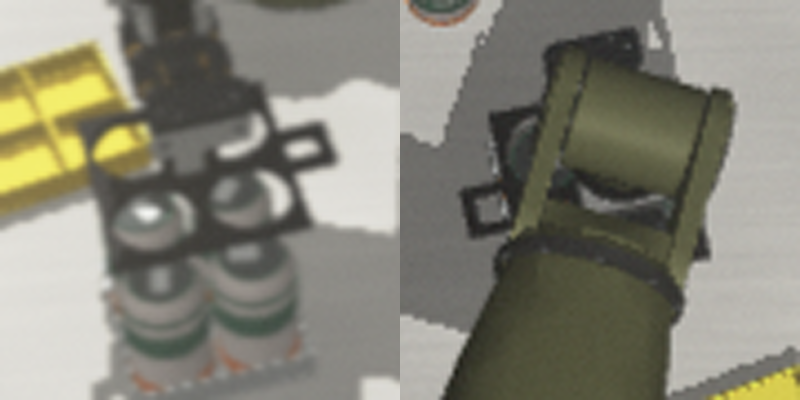

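```bash
python3 - <<'E'
from h import *
s=cv2.imread("pics/scene_over.png");t=cv2.imread("pics/top_over.png")
for th in(80,90,100):
  S=holes(s,(258,322,175,225),th);T=holes(t,(315,335,180,202),th);print(th,S,T)
c=np.array([491.4,-121,184]);a=np.radians(100.4);x=np.array([np.cos(a),np.sin(a),0]);y=np.array([-x[1],x[0],0])
for q in((85,0),(35,-35),(-35,-35)): 
    P=c+q[0]*x+q[1]*y;print(q,P.round(1),proj("scene",P).round(2),proj("top",P).round(2))
E
```

```text
80 [(307.47, 193.03, 46, [6.3, 10.0])] [(325.33, 191.41, 42, [7.3, 8.6])]
90 [(307.42, 193.09, 41, [5.9, 9.5])] [(325.24, 191.51, 35, [6.6, 8.4])]
100 [(294.38, 216.59, 32, [5.2, 8.7]), (290.37, 202.49, 29, [5.3, 7.5]), (296.55, 204.34, 123, [13.2, 19.2]), (307.41, 193.05, 36, [5.4, 9.1])] [(325.11, 191.51, 29, [6.1, 8.3])]
(85, 0) [476.1 -37.4 184. ] [307.79 193.19] [325.45 191.62]
(35, -35) [519.5 -80.3 184. ] [295.68 204.21] [337.51 178.75]
(-35, -35) [ 532.1 -149.1  184. ] [274.28 209.01] [357.35 174.58]
```

```bash
python3 - <<'E'
from h import *
p,e=tri((307.43,193.06),(325.27,191.47));a=np.radians(100.4);x=np.array([np.cos(a),np.sin(a),0])
print(p.round(1),e,"centre",(p-85*x).round(1))
E
```

```text
[476.4 -37.7 185.1] 1.80937786292684 centre [ 491.7 -121.3  185.1]
```

Call:
{"name": "servo_tool", "arguments": {
  "rows": [
    [-0.17,-0.4,0,1.5,-0.2,0,1],
    [0,0,0,0,0,-15,1],
    [0,0,0,0,0,-15,1],
    [0,0,0,0,0,-15,1],
    [0,0,0,0,0,-4,1],
    [0,0,0,0,0,-3,1],
    [0,0,0,0,0,-2,1],
    [0,0,0,0,0,0,1],
    [0,0,0,0,0,0,1]
  ]
}}

```text
clock: 8.8
eef_pos: [494.3, -122.3, 145.9]
eef_rot: [3.136, 0.003, 1.752]
wrist_force: [0.6, -0.4, -1.6]
finger_gap: 11.8
finger_force: 25.0
```

```bash
python3 st.py; python3 - <<'E'
from h import *
s=manip.camera("scene");cv2.imwrite("pics/s3.png",s[:,:,::-1]);t=manip.camera("top")
for th in(80,90): print(holes(s,(258,322,185,235),th),holes(t,(315,335,180,202),th))
E
python3 st.py|head -1
```

```text
8.8 [-0.31  0.26  1.71 -0.    1.16 -0.5 ] eef [ 494.3 -122.3  145.9] F [ 0.6 -0.4 -1.6] 11.817993048018392 24.991954565048218
turn to grasp (deg) [39.18  8.97  4.16]
shift to grasp [-23.2 296.6 -28.9] normal [ 0.162 -0.622  0.766] up [-0.193  0.741  0.643]
turn to place [0.13 0.33 0.03] toolz [ 0.006 -0.002 -1.   ]
[(307.47, 204.09, 48, [6.5, 10.0]), (277.46, 188.23, 9, [2.4, 5.5])] [(325.2, 192.51, 37, [6.8, 8.2])]
[(275.53, 222.36, 47, [7.7, 8.5]), (282.73, 218.36, 11, [3.5, 4.2]), (273.12, 218.84, 71, [10.5, 16.5]), (301.94, 212.73, 25, [5.7, 8.1]), (293.9, 214.17, 84, [10.9, 13.4]), (307.51, 204.1, 42, [6.1, 9.5])] [(325.28, 192.46, 33, [6.4, 7.6])]
8.9 [-0.31  0.27  1.71 -0.    1.16 -0.5 ] eef [ 494.2 -122.3  145.8] F [ 0.1 -0.4 -0.3] 12.128162127943282 24.99189019203186
```

```bash
python3 - <<'E'
from h import *
p,e=tri((307.49,204.09),(325.24,192.48));a=np.radians(100.4);x=np.array([np.cos(a),np.sin(a),0])
print(p.round(1),e,"centre",(p-85*x).round(1))
E
```

```text
[478.8 -38.8 132.8] 2.278312553100073 centre [ 494.2 -122.4  132.8]
```

Call:
{"name": "servo_tool", "arguments": {
  "rows": [
    [0.1,0.2,0,-1,0.8,0,1],
    [0,0,0,0,0,0,1],
    [0,0,0,0,0,-2,1],
    [0,0,0,0,0,-2,1],
    [0,0,0,0,0,-2,1],
    [0,0,0,0,0,0,1]
  ]
}}

```text
clock: 9.65
eef_pos: [493.1, -121.4, 139.5]
eef_rot: [3.14, 0.0, 1.752]
wrist_force: [-0.2, 0.1, -0.7]
finger_gap: 11.7
finger_force: 25.0
```

Underside is now at about 121.5 mm, below the lid tops, with no force, so the necks are in the holes. I continue down.

Call:
{"name": "servo_tool", "arguments": {
  "rows": [
    [0,0,0,0,0,-2,1],
    [0,0,0,0,0,-2,1],
    [0,0,0,0,0,-1,1],
    [0,0,0,0,0,-1,1],
    [0,0,0,0,0,-1,1],
    [0,0,0,0,0,-1,1],
    [0,0,0,0,0,0,1]
  ]
}}

```text
clock: 10.52
eef_pos: [493.3, -121.6, 131.8]
eef_rot: [3.139, 0.001, 1.752]
wrist_force: [2.3, -1.3, 1.2]
finger_gap: 11.9
finger_force: 25.0
```

Call:
{"name": "servo_tool", "arguments": {
  "rows": [
    [0,0,0,0,0,-0.7,1],
    [0,0,0,0,0,-0.7,1],
    [0,0,0,0,0,0,1],
    [0,0,0,0,0,0,1]
  ]
}}

```text
clock: 11.02
eef_pos: [493.6, -121.7, 130.7]
eef_rot: [3.139, 0.001, 1.752]
wrist_force: [3.2, -4.1, 5.4]
finger_gap: 11.5
finger_force: 25.0
```

Call:
{"name": "servo_tool", "arguments": {
  "rows": [
    [0,0,0,0,0,-0.7,1],
    [0,0,0,0,0,0,1],
    [0,0,0,0,0,0,1]
  ]
}}

```text
clock: 11.4
eef_pos: [493.7, -121.8, 130.2]
eef_rot: [3.138, 0.002, 1.752]
wrist_force: [2.6, -3.9, 6.4]
finger_gap: 11.6
finger_force: 25.0
```

```bash
python3 - <<'E'
from h import *
im=[]
P={}
for n,(x,y,w,h) in(("scene",(240,170,90,90)),("top",(305,145,90,90))):
    f=manip.camera(n);P[n]=f;im.append(cv2.resize(f[y:y+h,x:x+w,::-1],(400,400),interpolation=cv2.INTER_CUBIC))
cv2.imwrite("pics/seat.png",np.hstack(im))
for th in(80,90): print(holes(P["scene"],(300,322,195,220),th),holes(P["top"],(315,335,180,202),th))
E
```

```text
[(307.65, 206.99, 48, [6.5, 10.1])] [(324.93, 193.26, 37, [6.6, 8.6])]
[(307.63, 206.96, 42, [6.2, 9.4])] [(324.8, 193.28, 32, [6.1, 8.3])]
```

View pics/seat.png

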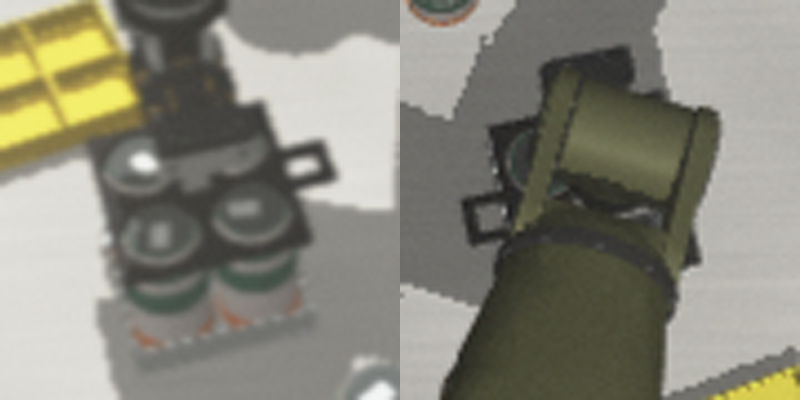

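The view shows the lids standing up through the holes, e.g. (160,235) and (250,215) in the scene half. The carrier is level on the shoulders and the cans are upright. I release and retreat.

Call:
{"name": "servo_tool", "arguments": {
  "rows": [
    [0,0,0,0,0,0,0.5],
    [0,0,0,0,0,0,0.5],
    [0,0,0,0,0,0,0.5],
    [0,0,0,0,0,0,0.5],
    [0,0,0,0,0,0,0.5],
    [0,0,0,0,0,10,0.5],
    [0,0,0,0,0,20,0.5],
    [0,0,0,0,0,40,0.5],
    [0,0,0,0,0,50,0.5],
    [0,0,0,-40,0,30,0.5],
    [0,0,0,-50,0,10,0.5],
    [0,0,0,-50,0,0,0.5],
    [0,0,0,0,0,0,0.5],
    [0,0,0,0,0,0,0.5]
  ]
}}

```text
clock: 13.25
eef_pos: [353.6, -121.6, 290.2]
eef_rot: [3.139, 0.001, 1.751]
wrist_force: [0.1, 0.3, -0.6]
finger_gap: 47.3
finger_force: 0.0
```

```bash
python3 - <<'E'
from h import *
im=[];P={}
for n,(x,y,w,h) in(("scene",(240,170,90,90)),("top",(305,145,90,90))):
    f=manip.camera(n);P[n]=f;im.append(cv2.resize(f[y:y+h,x:x+w,::-1],(400,400),interpolation=cv2.INTER_CUBIC))
cv2.imwrite("pics/end.png",np.hstack(im))
p=holes(P["scene"],(300,322,195,220),85)[0][:2];q=holes(P["top"],(315,335,180,202),85)[0][:2]
a=np.radians(100.4);X,e=tri(p,q);print(X.round(1),e,(X-85*np.array([np.cos(a),np.sin(a),0])).round(1))
E
```

```text
[478.2 -38.6 117.1] 2.6943146870916648 [ 493.5 -122.2  117.1]
```

View pics/end.png

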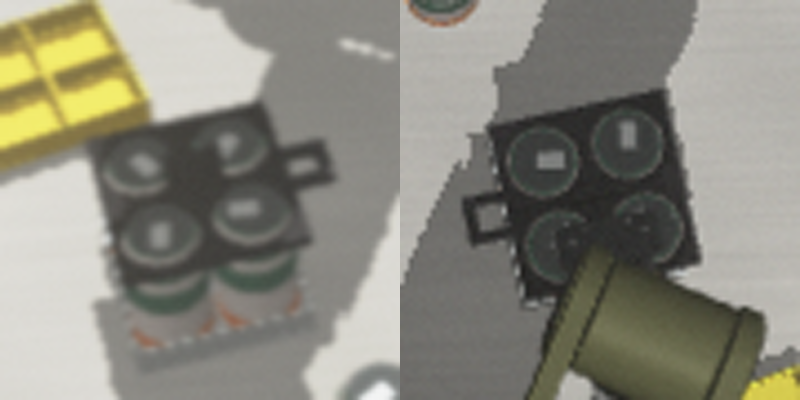

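The carrier is seated with all four lids through its holes. Its centre is at (493.5, −122.2), its underside is at about 112 mm, and the gripper is clear. I hand in now.

```bash
python3 -c "
from cell import manip
print(manip.sign_off())"
```

```text
the job is handed in; nothing more can be done
None
```

The black carrier is seated level over all four cans, within about 1 mm of the tray centre by the cameras; I let go, backed the gripper clear and handed the job in at about 13 s (no verdict was returned).

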